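# Point out the proud battery cell and push it home

## Task

For the inspection record, point at the one cell in the green holder that stands proud of the others: hold the fingertips two to three centimetres straight above its middle, touching nothing, for two seconds. Then push it gently down with the fingertips, without gripping or lifting it, until it is fully home and level with its neighbours, and point at it again in the same way for two seconds. Do not touch the seated cells or disturb the other things on the bench.

Things in the scene. Friction and masses are not known exactly. Their poses are not given: they have to be found in the camera images.
- proud_top (a point): centre of the top of the button of the one cell that stands proud in the holder: round cell, brown sleeve, 32 mm across, 70 mm tall including a steel button 12 mm across and 2 mm high on top, standing upright. It sticks out 22 to 26 mm above the tops of the seven seated cells around it. z points up. Once pushed home its top is level with theirs, 74 mm above the bench
- proud_cell (a joint): how far that cell has been pushed in, m: it starts between 0 and 0.004, grows as the cell is pressed straight down, and is fully home at a hard stop at 0.026. The fit is stiff: about 5 N starts it moving, it resists more at speed (15 N per m/s), has no spring, and stays where it is left
- holder: green plastic cell holder fixed to the bench, 110 x 206 mm, 40 mm high, with 2 x 4 sockets 48 mm apart both ways, all eight filled. Origin at the centre of its underside; y along the rows of four. It may be turned up to 0.6 rad
- cell1: seated cell in the holder: round cell, brown sleeve, 32 mm across, 70 mm tall including a steel button 12 mm across and 2 mm high on top. Cannot move. Origin at the centre of its underside, 4 mm above the bench; its top is 74 mm above the bench
- cell2: seated cell in the holder: round cell, brown sleeve, 32 mm across, 70 mm tall including a steel button 12 mm across and 2 mm high on top. Cannot move. Origin at the centre of its underside, 4 mm above the bench; its top is 74 mm above the bench
- cell3: seated cell in the holder: round cell, brown sleeve, 32 mm across, 70 mm tall including a steel button 12 mm across and 2 mm high on top. Cannot move. Origin at the centre of its underside, 4 mm above the bench; its top is 74 mm above the bench
- cell4: seated cell in the holder: round cell, brown sleeve, 32 mm across, 70 mm tall including a steel button 12 mm across and 2 mm high on top. Cannot move. Origin at the centre of its underside, 4 mm above the bench; its top is 74 mm above the bench
- cell5: seated cell in the holder: round cell, brown sleeve, 32 mm across, 70 mm tall including a steel button 12 mm across and 2 mm high on top. Cannot move. Origin at the centre of its underside, 4 mm above the bench; its top is 74 mm above the bench
- cell6: seated cell in the holder: round cell, brown sleeve, 32 mm across, 70 mm tall including a steel button 12 mm across and 2 mm high on top. Cannot move. Origin at the centre of its underside, 4 mm above the bench; its top is 74 mm above the bench
- cell7: seated cell in the holder: round cell, brown sleeve, 32 mm across, 70 mm tall including a steel button 12 mm across and 2 mm high on top. Cannot move. Origin at the centre of its underside, 4 mm above the bench; its top is 74 mm above the bench
- spare1: loose spare cell standing upright on the bench beside the holder: round cell, brown sleeve, 32 mm across, 70 mm tall including a steel button 12 mm across and 2 mm high on top. Origin at the centre of its underside. Bystander
- spare2: loose spare cell standing upright on the bench beside the holder: round cell, brown sleeve, 32 mm across, 70 mm tall including a steel button 12 mm across and 2 mm high on top. Origin at the centre of its underside. Bystander
- tape: roll of black tape lying flat near an end of the holder, 68 mm across, 19 mm high; origin at the centre of its underside. Bystander
- jar: small pale jar with a white lid, 52 mm across, 60 mm high, left side of the bench; origin at the centre of its underside. Bystander
- driver: screwdriver with a yellow handle lying on the right side of the bench, under 40 mm high. Bystander
- clear_box: flat pale parts box with a paper label, 75 x 100 x 22 mm, to the right of the holder; origin at the centre of its underside. Bystander
- pliers: pliers with red handles lying beyond the holder to the left, about 150 mm long, under 20 mm high. Bystander

How it is judged (in metres and radians):
On the way, in this order (a step that is already met when the one before it is completed fails the run):
1. pointing at the proud cell before it is pushed: fingertips about 10 to 55 mm above its top, within 20 mm of its axis, touching nothing, for 1.5 s (horizontal distance between the grasp point and proud_top below 0.02 m and z of the grasp point in the frame of proud_top between 0.027 and 0.075 m and contact force between the fingers and anything else below 0.3 N and value of joint proud_cell below 0.006 m), for 1.5 s.
2. the cell is pushed home (within 2 mm) (value of joint proud_cell above 0.024 m), for 0.1 s.
3. pointing at the same cell again, touching nothing, for 1.5 s (horizontal distance between the grasp point and proud_top below 0.02 m and z of the grasp point in the frame of proud_top between 0.027 and 0.075 m and contact force between the fingers and anything else below 0.3 N and value of joint proud_cell above 0.024 m), for 1.5 s.
At the end, for the whole second after the job is handed in: The cell has been pushed home to within 2 mm of its stop and left there; the loose things are within 15 mm of where they began (value of joint proud_cell between 0.024 and 0.0275 m and distance of each of spare1, spare2, tape, jar, driver, clear_box, pliers from where it was at the start of the episode below 0.015 m); the robot touches nothing.
It fails at once if the proud cell is pulled upwards by more than 3 mm (value of joint proud_cell below -0.003 m).
It fails at once if the cell is gripped or rammed: the fingers bear on anything with more than 40 N (contact force between the fingers and anything else above 40 N).
It fails at once if a seated cell is touched (more than 2 N) (contact force between any of cell1, cell2, cell3, cell4, cell5, cell6, cell7 and anything else above 2 N).
It fails at once if a loose bystander is moved by more than 15 mm (distance of any of spare1, spare2, tape, jar, driver, clear_box, pliers from where it was at the start of the episode above 0.015 m).
It fails at once if a spare cell or the jar is tipped (angle between any of spare1, spare2, jar's own z axis and vertical above 0.3 rad).
It also fails if it takes over 38 s, if anything falls off the work surface, if the arm or the gripper's body presses on something with over 40 N, if the wrist force passes 120 N, or if a joint passes its speed limit or range.

## Robot

A 6-joint arm with a two-finger parallel gripper is mounted at the origin on the work surface. World frame = base frame: x ahead of the robot, y to its left, z up, the work surface at z = 0. Lengths are in mm, angles in rad, forces in N, time in s.
With the tool pointing down it reaches from about 275 to 750 mm from the base axis. Payload 10.2 kg.
Tool frame: the origin (TCP) lies midway between the tips of the shut fingers; the grasp point (between the pads) lies 19 mm behind it; z points along the fingers, y is the line along which they close (so a half turn about z gives the same grasp; the last joint's range is limited). The gripper opens to 85 mm and grips with 20 to 120 N. Pads are 22 mm wide; open, the fingers measure 114 mm over their backs; the gripper's body (76 mm by 85 mm) begins 54 mm behind the grasp point. The pads swing forward as they close: fully open they stand 13 mm farther back than shut.
Start: joints at [-1.428, 0.313, 1.498, -0, 1.331, -0.223], TCP at [187.778, -490.276, 231.294] pointing down, gripper open.
Joint ranges: [-2.94, 2.94], [-0.97, 2.17], [0.19, 2.56], [-1.23, 4.37], [0.02, 3.11], [-2.88, 2.88]. Speed limits (rad/s): [2.39, 2.39, 3.01, 3.14, 3.14, 3.14].

## Interface

Orientations are given as a unit quaternion [w, x, y, z].
In Python, from rig import ctrl gives the robot as it stands.
- The arm moves only by the tool send_rows, never from a script. Its argument "targets" is a list of rows, each an object with "offset": the shift along the world's x, y, z in cm, a list of three; "spin": the turn about the world's z in rad. A call has 1 to 8 rows; each row is the pose to reach, as a shift and turn from the pose commanded when the call began; what a row does not reach only later rows make up. A row lasts 1/12 s, in which the tool goes at most 41.7 mm and 7.16 degrees, less where a joint would pass 70% of its speed; a pose out of reach is approached as far as the arm can. A call with a gripper value outside its range is refused whole. "grip" is the opening, from 0 (shut) to 1 (fully open), set as the call begins (left out, the last holds). The fingers move at their own pace and stop on an object; "squeeze" is the grip in N (left out, the last holds). Time passes only in rows, so rows that repeat a pose let the fingers close. It gives the time, the measured TCP pose, the force, the opening and the grip force at its end, in the units of the state.
- ctrl.sense(): the state, without advancing time (a new reading comes with each control period).
- ctrl.capture(name): name is "scene" or "top"; returns (picture, depth): 400x640x3 uint8, red, green, blue; 400x640 float32, mm along the optical axis (not along the pixel's ray), 0 where there is no reading.
- ctrl.calibration(name): a dict with "fx", "fy", "cx", "cy" (pixels), "view" (4x4, takes a point from world to camera coordinates). Camera axes: x right, y down, z forward; pixel columns grow to the right and rows downward; lengths in mm; the calibration is good to about 2 mm. A picture is of the moment at which its call begins. calibration takes no time and is no camera call.
- ctrl.finish_job(): hands the job in; it is judged then, once.
Trained networks look in the newest picture that a camera, given by its name, has taken for a name from the list of things; names that differ only in an ending like _2 or _b are one class to them, and where a whole thing is asked for, a point or a joint stands for the part that bears it (a point fixed in the world has none). Each returns a list of dicts, best first, with "conf" (0 to 1); they miss things now and then, are a little off and sometimes report something else, mostly with a low value. They report only what shows in the picture. A call takes as long as a camera call.
- ctrl.search_frame(camera, query): "box" ([left, top, right, bottom] in pixels, round what is visible of it).
- ctrl.place_of(camera, query): "uv" ([column, row] in pixels: a listed point, or the origin of a listed thing).
The state is a dict: "time_s": time; "joints": joint angles; "dq": joint speeds; "tau": joint torques, N m; "eef_pos": TCP position; "ee_rot": TCP orientation; "force": force on the tool from outside, world axes, zero at the start; "wrist_torque": the same for the moment, N m; "grip_width": opening from 0.0 (shut) to 1.0 (fully open); "grip_force": force on a finger pad.
Only numpy, scipy, OpenCV 4.12 (cv2) and the standard library are available. Lean on these libraries where they do the work, as an engineer would, in place of code of your own. Each camera call takes 0.05 s, during which the arm holds its last target. There are 200 camera calls.

## Working session

There is one attempt and no reset: what is moved stays moved. The work goes in short steps, Python scripts to look and compute and a tool call to move; the robot and the scene stay as the last step left them, time stands still between calls to the robot, and variables do not carry over. Pictures are saved under pics/ and viewed, at most 10 in all, crops included, and the job is handed in when it is done.

Besides the shell and the picture viewer there is one more tool, called after "Emit:" as a command line: name --argument value ..., lists and objects as JSON in quotes. send_rows: Moves the arm, as the interface text tells. Its arguments: {"type":"object","properties":{"targets":{"type":"array"},"grip":{"type":"number"},"squeeze":{"type":"number"}},"required":["targets"]}

```bash
mkdir -p pics
cat > h.py <<'E'
import numpy as np, cv2
from rig import ctrl
def world(c,uv,d):
    k=ctrl.calibration(c); V=np.array(k["view"])
    p=np.array([(uv[0]-k["cx"])/k["fx"]*d,(uv[1]-k["cy"])/k["fy"]*d,d,1])
    return (np.linalg.inv(V)@p)[:3]
def cloud(c,depth):
    k=ctrl.calibration(c); V=np.array(k["view"])
    v,u=np.mgrid[:400,:640]
    P=np.stack([(u-k["cx"])/k["fx"]*depth,(v-k["cy"])/k["fy"]*depth,depth,np.ones_like(depth)],-1)
    W=(P@np.linalg.inv(V).T)[...,:3]; W[depth<=0]=np.nan
    return W
E
python3 - <<'E'
from h import *
s=ctrl.sense(); print(s["time_s"],s["eef_pos"],s["ee_rot"],s["force"],s["grip_width"])
for c in("scene","top"):
    im,d=ctrl.capture(c); cv2.imwrite(f"pics/{c}0.png",im[...,::-1]); np.save(f"{c}0.npy",d)
    W=cloud(c,d)
    print(c,np.linalg.inv(np.array(ctrl.calibration(c)["view"]))[:3,3])
    for r in ctrl.place_of(c,"proud_top")[:3]:
        u,v=map(int,np.round(r["uv"])); print(r,W[v,u].round(1))
    m=(W[...,2]>85)&(W[...,2]<110)
    n,l,st,ce=cv2.connectedComponentsWithStats(m.astype(np.uint8))
    for i in range(1,n):
        if st[i,4]>25: print("blob",st[i],np.median(W[l==i],0).round(1))
E
```

```text
0.0 [ 187.75111028 -490.00584624  230.73049702] [-6.46105230e-04  9.83319345e-01  1.81886359e-01  1.84131178e-05] [ 0.47776727 -0.14138568 -0.69176968] 1.0027877454275034
scene [1130.14754692  -48.95464097 1004.56689426]
{'uv': [293.6, 197.0], 'conf': 0.72} [550.3 -40.5  93.8]
blob [551   0  89  38 600] [ -15.8 1098.6   97.5]
blob [474  14   7   9  35] [-156.   735.9   98.1]
blob [270  66   9  11  47] [ 42.9 -55.1  97.9]
blob [  0 159   6  99 368] [ 487.1 -823.5   89.8]
blob [539 184  26  27 181] [647.4 667.7  87.3]
blob [292 194  12  12 107] [559.9 -31.3  94.4]
blob [ 523  216   79   69 2703] [805.6 613.7  99.6]
blob [  0 274  65  92 754] [ 799.2 -671.6   97.6]
top [ 351.7370193    19.64606188 1364.94195831]
{'uv': [336.6, 199.8], 'conf': 0.52} [552.5 -33.2  96.6]
blob [515  89  37  78 274] [ 737.1 -675.    98.5]
blob [ 115  106   52   54 1589] [796.4 613.4  97.6]
blob [120 168   9  15  51] [652.1 667.1  86.3]
blob [568 173  52 103 816] [ 455.4 -837.9   97.8]
blob [333 195   9   9  74] [555.9 -33.4  92.9]
```

View pics/top0.png

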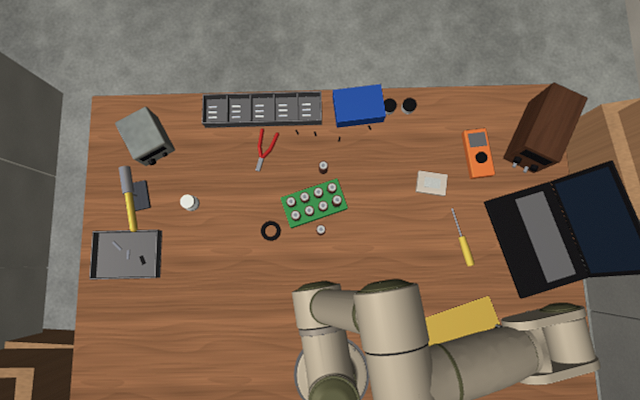

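View pics/scene0.png

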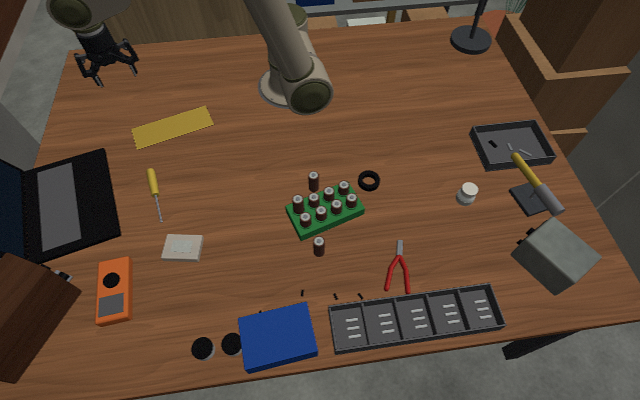

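The top view shows the green holder at about (314,202), turned by about 0.35 rad. The proud cell is at the right end of the near row, about (337,199), and a spare stands at (321,229). The scene view agrees, with the tall cell at (298,203). I'll fix its position with a lattice fit.

Run:
```python
from h import *
from scipy.optimize import least_squares
for c in("scene","top"):
    W=cloud(c,np.load(c+"0.npy")); roi=(abs(W[...,0]-565)<150)&(abs(W[...,1]-10)<150)
    for lo,hi in((66,80),(90,110)):
        m=roi&(W[...,2]>lo)&(W[...,2]<hi)
        n,l,st,ce=cv2.connectedComponentsWithStats(m.astype(np.uint8))
        for i in range(1,n):
            if st[i,4]>15:
                q=W[l==i]; print(c,lo,st[i,4],ce[i].round(1),np.median(q,0).round(1),((q.min(0)+q.max(0))/2).round(1),np.ptp(q,axis=0).round(0))
im=cv2.imread("pics/top0.png")[150:245,250:370]; im2=cv2.imread("pics/scene0.png")[160:260,270:390]
cv2.imwrite("pics/crop.png",np.vstack([cv2.resize(im,(720,300+0),interpolation=3) if 0 else cv2.resize(im[:90],(400,300),interpolation=2),cv2.resize(im2[:90],(400,300),interpolation=2)]))
```

```text
scene 66 72 [313.3 175.1] [466.8  23.7  68. ] [466.   24.4  69.9] [31. 28.  8.]
scene 66 89 [343.8 185. ] [516.4 105.9  72. ] [513.8 105.8  70.9] [33. 30. 10.]
scene 66 91 [329.  190.9] [530.8  60.1  72.5] [528.7  60.4  71.5] [32. 30. 10.]
scene 66 91 [313.8 197.1] [545.5  15.   71.8] [541.8  15.3  71.2] [33. 29. 10.]
scene 66 95 [351.8 197.6] [561.4 119.9  72.1] [560.5 121.1  71.3] [31. 30. 10.]
scene 66 99 [336.4 203.9] [575.9  73.9  72.4] [574.8  74.6  71.8] [31. 31. 11.]
scene 66 30 [298.2 206.3] [569.9 -33.   74.2] [568.6 -31.8  73.2] [12. 28. 13.]
scene 66 97 [321.  210.4] [590.1  28.7  72. ] [589.5  28.9  71.3] [30. 29. 11.]
scene 66 98 [305.2 216.7] [604.5 -16.4  72. ] [603.4 -17.1  71.9] [30. 29. 11.]
scene 66 96 [318.8 240.9] [680.4  10.2  68.9] [680.3   9.9  69.3] [31. 30.  7.]
scene 90 97 [297.6 199. ] [559.5 -31.3  94.5] [557.8 -31.5  94.7] [31. 31.  9.]
top 66 34 [323.6 164.2] [679.7   5.4  67.8] [678.5   8.6  68.5] [25. 27.  5.]
top 66 70 [332.1 186.5] [601.8 -19.2  70.9] [602.4 -19.2  72.8] [31. 27. 13.]
top 66 68 [318.4 191.4] [587.7  25.9  70.5] [587.2  25.9  70.9] [31. 30.  9.]
top 66 72 [304.6 196. ] [572.8  71.   70.5] [572.8  72.5  71.3] [28. 30. 10.]
top 66 65 [290.7 200.7] [557.4 117.1  70.8] [559.1 117.1  71.8] [30. 27. 11.]
top 66 67 [323.1 204.9] [541.3  12.1  70.2] [543.2  12.1  71. ] [31. 27.  9.]
top 66 69 [309.2 209.5] [526.2  58.4  70.8] [527.7  56.9  71.7] [31. 30. 11.]
top 66 62 [295.6 214.3] [513.2 103.   71. ] [512.2 103.   71.4] [30. 30.  9.]
top 66 35 [321.1 228.1] [466.   20.6  67.7] [464.3  20.6  69.3] [29. 26.  6.]
top 90 61 [337.1 198.9] [555.9 -33.6  93.1] [556.4 -33.4  95.1] [27. 26. 10.]
```

View pics/crop.png

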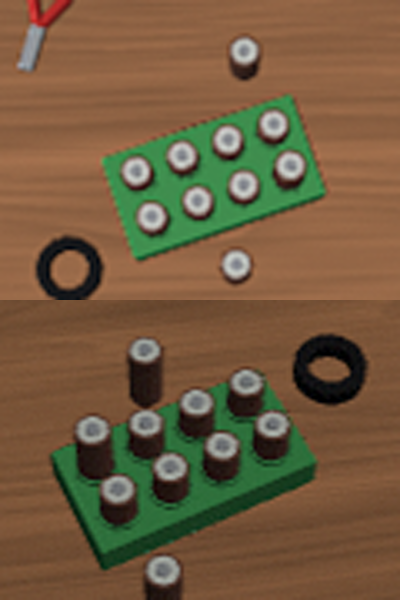

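Both cameras and the lattice put the proud cell at about (557, −32), top near 98 mm. That puts the arm's move at about +36.9 cm in x and +45.8 cm in y. I'll go above it with the fingers shut.

Emit:
send_rows --targets '[{"offset":[2.3,2.85,0],"spin":0},{"offset":[4.6,5.7,0],"spin":0},{"offset":[6.9,8.55,0],"spin":0},{"offset":[9.2,11.4,0],"spin":0},{"offset":[11.5,14.25,0],"spin":0},{"offset":[13.8,17.1,0],"spin":0},{"offset":[16.1,20.0,0],"spin":0},{"offset":[18.4,22.9,0],"spin":0}]' --grip 0

```text
time_s: 0.87
eef_pos: [372.5, -259.7, 231.3]
ee_rot: [0.0, 0.983, 0.182, 0.0]
force: [0.5, -0.4, 0.6]
grip_width: -0.0
grip_force: 0.0
```

Emit:
send_rows --targets '[{"offset":[2.3,2.85,0],"spin":0},{"offset":[4.6,5.7,0],"spin":0},{"offset":[6.9,8.55,0],"spin":0},{"offset":[9.2,11.4,0],"spin":0},{"offset":[11.5,14.25,0],"spin":0},{"offset":[13.8,17.1,0],"spin":0},{"offset":[16.1,20.0,0],"spin":0},{"offset":[18.5,22.9,0],"spin":0}]'

```text
time_s: 1.53
eef_pos: [557.5, -30.5, 231.2]
ee_rot: [-0.0, 0.983, 0.182, -0.0]
force: [0.7, -0.7, 0.8]
grip_width: 0.001
grip_force: 0.0
```

Emit:
send_rows --targets '[{"offset":[0,0,0],"spin":0},{"offset":[0,0,0],"spin":0},{"offset":[0,0,-2],"spin":0},{"offset":[0,0,-4],"spin":0},{"offset":[0,0,-6],"spin":0},{"offset":[0,0,-8],"spin":0},{"offset":[0,0,-8],"spin":0},{"offset":[0,0,-8],"spin":0}]'

```text
time_s: 2.2
eef_pos: [556.2, -33.1, 151.3]
ee_rot: [-0.0, 0.983, 0.181, -0.001]
force: [-0.5, -0.3, -0.1]
grip_width: -0.0
grip_force: 0.0
```

Run:
```python
from h import *
print(ctrl.sense()["eef_pos"])
o=[]
for c in("scene","top"):
    im,d=ctrl.capture(c); W=cloud(c,d); o.append(cv2.resize(im[150:240,260:380,::-1],(640,290),interpolation=2))
    roi=(abs(W[...,0]-557)<40)&(abs(W[...,1]+32)<40)
    m=roi&(W[...,2]>90)&(W[...,2]<110); q=W[m]
    if len(q): print(c,len(q),((q.min(0)+q.max(0))/2).round(1),np.percentile(q[:,2],[50,90]).round(1))
    m=roi&(W[...,2]>140)&(W[...,2]<175); q=W[m]
    if len(q): print(c,"fingers",len(q),q.min(0).round(),q.max(0).round())
cv2.imwrite("pics/close.png",np.vstack(o))
```

```text
[556.18165688 -33.05179908 151.26996283]
scene 94 [558.2 -31.5  95.2] [94.8 97.1]
scene fingers 44 [557. -47. 154.] [569. -19. 174.]
```

View pics/close.png

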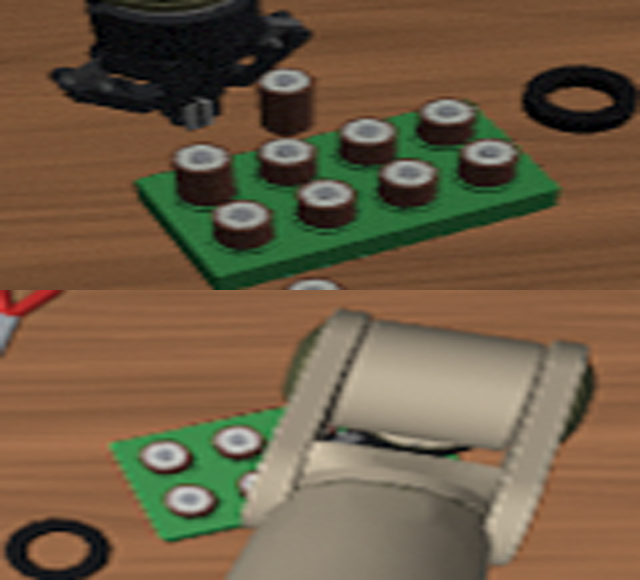

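The scene crop shows the shut fingertips at (200,115), directly over the proud cell at (203,160). In the top view the arm hides the cell. The top is at about 97 mm, so I'll go down to 25 mm above it and hold for more than 2 s.

Emit:
send_rows --targets '[{"offset":[0.1,0.1,-1],"spin":0},{"offset":[0.1,0.1,-2],"spin":0},{"offset":[0.1,0.1,-2.8],"spin":0},{"offset":[0.1,0.1,-2.8],"spin":0},{"offset":[0.1,0.1,-2.8],"spin":0},{"offset":[0.1,0.1,-2.8],"spin":0},{"offset":[0.1,0.1,-2.8],"spin":0},{"offset":[0.1,0.1,-2.8],"spin":0}]'

```text
time_s: 2.97
eef_pos: [558.0, -31.3, 123.7]
ee_rot: [0.0, 0.983, 0.182, 0.0]
force: [0.3, 0.2, -0.7]
grip_width: 0.0
grip_force: 0.0
```

Emit:
send_rows --targets '[{"offset":[0,0,0],"spin":0},{"offset":[0,0,0],"spin":0},{"offset":[0,0,0],"spin":0},{"offset":[0,0,0],"spin":0},{"offset":[0,0,0],"spin":0},{"offset":[0,0,0],"spin":0},{"offset":[0,0,0],"spin":0},{"offset":[0,0,0],"spin":0}]'

```text
time_s: 3.63
eef_pos: [557.8, -31.3, 123.3]
ee_rot: [0.0, 0.983, 0.182, 0.0]
force: [0.5, -0.3, 0.3]
grip_width: 0.0
grip_force: 0.0
```

Emit:
send_rows --targets '[{"offset":[0,0,0],"spin":0},{"offset":[0,0,0],"spin":0},{"offset":[0,0,0],"spin":0},{"offset":[0,0,0],"spin":0},{"offset":[0,0,0],"spin":0},{"offset":[0,0,0],"spin":0},{"offset":[0,0,0],"spin":0},{"offset":[0,0,0],"spin":0}]'

```text
time_s: 4.3
eef_pos: [557.8, -31.3, 123.3]
ee_rot: [-0.0, 0.983, 0.182, 0.0]
force: [-0.3, 0.1, -0.8]
grip_width: 0.003
grip_force: 0.0
```

Emit:
send_rows --targets '[{"offset":[0,0,0],"spin":0},{"offset":[0,0,0],"spin":0},{"offset":[0,0,0],"spin":0},{"offset":[0,0,0],"spin":0},{"offset":[0,0,0],"spin":0},{"offset":[0,0,0],"spin":0},{"offset":[0,0,0],"spin":0},{"offset":[0,0,0],"spin":0}]'

```text
time_s: 4.97
eef_pos: [557.8, -31.3, 123.3]
ee_rot: [-0.0, 0.983, 0.182, -0.0]
force: [-0.4, 0.8, -0.0]
grip_width: -0.001
grip_force: 0.0
```

Pointed for more than 2 s. Now I'll push down slowly: first to about 100 mm, then 2 mm per row while watching the force.

Emit:
send_rows --targets '[{"offset":[0,0,-0.5],"spin":0},{"offset":[0,0,-1.0],"spin":0},{"offset":[0,0,-1.5],"spin":0},{"offset":[0,0,-2.0],"spin":0},{"offset":[0,0,-2.2],"spin":0},{"offset":[0,0,-2.4],"spin":0},{"offset":[0,0,-2.6],"spin":0},{"offset":[0,0,-2.8],"spin":0}]'

```text
time_s: 5.63
eef_pos: [557.9, -31.3, 95.5]
ee_rot: [0.0, 0.983, 0.182, 0.0]
force: [-2.5, 0.4, 4.7]
grip_width: -0.001
grip_force: 2.4
```

Emit:
send_rows --targets '[{"offset":[0,0,-0.2],"spin":0},{"offset":[0,0,-0.4],"spin":0},{"offset":[0,0,-0.6],"spin":0},{"offset":[0,0,-0.8],"spin":0},{"offset":[0,0,-1.0],"spin":0}]'

```text
time_s: 6.05
eef_pos: [557.9, -31.3, 85.2]
ee_rot: [0.0, 0.983, 0.182, 0.0]
force: [-1.0, 0.5, 5.0]
grip_width: 0.001
grip_force: 2.5
```

Emit:
send_rows --targets '[{"offset":[0,0,-0.2],"spin":0},{"offset":[0,0,-0.4],"spin":0},{"offset":[0,0,-0.6],"spin":0},{"offset":[0,0,-0.8],"spin":0},{"offset":[0,0,-0.9],"spin":0},{"offset":[0,0,-0.95],"spin":0},{"offset":[0,0,-0.95],"spin":0}]'

```text
time_s: 6.63
eef_pos: [557.8, -31.3, 75.6]
ee_rot: [-0.0, 0.983, 0.182, 0.0]
force: [-0.1, 0.6, 2.0]
grip_width: 0.0
grip_force: 1.0
```

Emit:
send_rows --targets '[{"offset":[0,0,-0.05],"spin":0},{"offset":[0,0,-0.05],"spin":0}]'

```text
time_s: 6.8
eef_pos: [557.8, -31.3, 75.3]
ee_rot: [0.0, 0.983, 0.182, 0.0]
force: [-0.6, 0.5, 3.2]
grip_width: 0.003
grip_force: 1.6
```

Not at the stop yet, so I'll continue in half-millimetre steps until the force rises above 5 N.

Emit:
send_rows --targets '[{"offset":[0,0,-0.05],"spin":0},{"offset":[0,0,-0.1],"spin":0},{"offset":[0,0,-0.1],"spin":0}]'

```text
time_s: 7.05
eef_pos: [557.8, -31.3, 74.3]
ee_rot: [0.0, 0.983, 0.182, 0.0]
force: [0.3, -0.0, 3.9]
grip_width: -0.0
grip_force: 1.9
```

Emit:
send_rows --targets '[{"offset":[0,0,-0.05],"spin":0},{"offset":[0,0,-0.05],"spin":0}]'

```text
time_s: 7.22
eef_pos: [557.8, -31.3, 74.0]
ee_rot: [0.0, 0.983, 0.182, 0.0]
force: [-0.3, -0.2, 6.1]
grip_width: 0.0
grip_force: 3.1
```

Emit:
send_rows --targets '[{"offset":[0,0,-0.05],"spin":0},{"offset":[0,0,-0.05],"spin":0}]'

```text
time_s: 7.38
eef_pos: [557.9, -31.3, 74.0]
ee_rot: [0.0, 0.983, 0.182, 0.0]
force: [-3.0, 0.8, 9.8]
grip_width: -0.001
grip_force: 5.1
```

Emit:
send_rows --targets '[{"offset":[0,0,-0.05],"spin":0},{"offset":[0,0,-0.05],"spin":0}]'

```text
time_s: 7.55
eef_pos: [558.0, -31.3, 73.9]
ee_rot: [0.0, 0.983, 0.182, 0.0]
force: [-4.7, 0.9, 14.7]
grip_width: 0.001
grip_force: 7.1
```

The force is rising with no further movement and the tip is at 74 mm, so the cell is at its hard stop. I'll rise 25 mm and point again.

Emit:
send_rows --targets '[{"offset":[0,0,0.3],"spin":0},{"offset":[0,0,0.8],"spin":0},{"offset":[0,0,1.6],"spin":0},{"offset":[0,0,2.3],"spin":0},{"offset":[0,0,2.7],"spin":0},{"offset":[0,0,2.7],"spin":0},{"offset":[0,0,2.7],"spin":0},{"offset":[0,0,2.7],"spin":0}]'

```text
time_s: 8.22
eef_pos: [557.6, -31.2, 99.5]
ee_rot: [-0.0, 0.983, 0.182, -0.0]
force: [0.0, 0.7, 0.6]
grip_width: -0.0
grip_force: 0.0
```

Run:
```python
from h import *
im,d=ctrl.capture("scene"); W=cloud("scene",d)
for p in((557.5,-32),(543,13.5),(604,-17)):
    q=W[np.hypot(W[...,0]-p[0],W[...,1]-p[1])<14]; q=q[q[:,2]<88]; print(p,len(q),np.percentile(q[:,2],[50,90]).round(1))
cv2.imwrite("pics/after.png",cv2.resize(im[150:240,260:380,::-1],(640,480),interpolation=2))
```

```text
(557.5, -32) 67 [72.5 74.5]
(543, 13.5) 73 [72.  75.5]
(604, -17) 81 [72.9 75. ]
```

View pics/after.png

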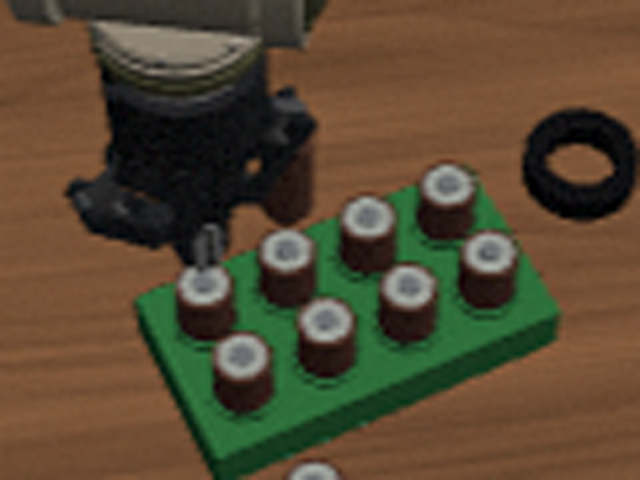

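The pushed cell at crop (205,285) is level with its neighbours, and the fingertips at (207,245) are clear above it. I'll hold here for 2 s.

Emit:
send_rows --targets '[{"offset":[0,0,0],"spin":0},{"offset":[0,0,0],"spin":0},{"offset":[0,0,0],"spin":0},{"offset":[0,0,0],"spin":0},{"offset":[0,0,0],"spin":0},{"offset":[0,0,0],"spin":0},{"offset":[0,0,0],"spin":0},{"offset":[0,0,0],"spin":0}]'

```text
time_s: 8.93
eef_pos: [557.8, -31.3, 99.8]
ee_rot: [0.0, 0.983, 0.182, -0.0]
force: [0.2, -0.3, -0.3]
grip_width: 0.003
grip_force: 0.0
```

Emit:
send_rows --targets '[{"offset":[0,0,0],"spin":0},{"offset":[0,0,0],"spin":0},{"offset":[0,0,0],"spin":0},{"offset":[0,0,0],"spin":0},{"offset":[0,0,0],"spin":0},{"offset":[0,0,0],"spin":0},{"offset":[0,0,0],"spin":0},{"offset":[0,0,0],"spin":0}]'

```text
time_s: 9.6
eef_pos: [557.8, -31.3, 99.8]
ee_rot: [0.0, 0.983, 0.182, 0.0]
force: [0.1, 0.5, 0.6]
grip_width: 0.002
grip_force: 0.0
```

Emit:
send_rows --targets '[{"offset":[0,0,0],"spin":0},{"offset":[0,0,0],"spin":0},{"offset":[0,0,0],"spin":0},{"offset":[0,0,0],"spin":0},{"offset":[0,0,0],"spin":0},{"offset":[0,0,0],"spin":0},{"offset":[0,0,0],"spin":0},{"offset":[0,0,0],"spin":0}]'

```text
time_s: 10.27
eef_pos: [557.8, -31.3, 99.8]
ee_rot: [-0.0, 0.983, 0.182, -0.0]
force: [-0.3, -0.5, 0.3]
grip_width: -0.001
grip_force: 0.0
```

Emit:
send_rows --targets '[{"offset":[0,0,0],"spin":0},{"offset":[0,0,0],"spin":0},{"offset":[0,0,0],"spin":0},{"offset":[0,0,0],"spin":0}]'

```text
time_s: 10.6
eef_pos: [557.8, -31.3, 99.8]
ee_rot: [-0.0, 0.983, 0.182, -0.0]
force: [-0.1, -1.1, 0.7]
grip_width: -0.002
grip_force: 0.0
```

```bash
python3 -c "
from rig import ctrl
print(ctrl.sense()['eef_pos'],ctrl.finish_job())"
```

```text
the job is handed in; nothing more can be done
[557.77047935 -31.25947702  99.77831265] None
```

I pointed at the proud cell for 2 s, pushed it to its hard stop level with its neighbours (peak reading about 15 N), pointed at it again for 2 s and handed the job in at 10.6 s; no verdict was returned.

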